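Key the specimen holder into the rotary stage and bolt it

ROBOT

A 7-joint arm with a two-finger parallel gripper is mounted at the origin on the work surface. World frame = base frame: x ahead of the robot, y to its left, z up, the work surface at z = 0. Lengths are in m, angles in rad, forces in N, time in s.
With the tool pointing down it reaches from about 0.4 to 0.85 m from the base axis. Payload 6.9 kg.
Tool frame: the origin (TCP) lies on the centre line of the jaws, within the pads' length; the fingertips stand 25 mm ahead of it and the grasp point (between the pads) lies 6 mm ahead of it (ctrl.finger_overhang is the distance from the TCP to the fingertips, in m); x points along the fingers, y is the direction in which the jaws open and shut, and the axes are right-handed (so a half turn about x gives the same grasp; the last joint's range is limited). The gripper opens to 85 mm and grips with 20 to 120 N. Pads are 22 mm wide; open, the fingers measure 114 mm over their backs; the gripper's body (76 mm by 85 mm) begins 54 mm behind the grasp point. The pads swing forward as they close: fully open they stand 13 mm farther back than shut.
Start: joints at [-1.224, 0.507, -0.238, 1.5, 0.126, 1.149, -0.155], TCP at [0.149, 0.607, 0.256] pointing down, gripper open.
Joint ranges: [-3.08, 3.08], [-0.24, 2.05], [-1.43, 1.35], [0, 2.5], [-1.52, 4.66], [0.17, 1.96], [-2.89, 2.89]. Speed limits (rad/s): [2.39, 2.39, 3.14, 3.14, 3.14, 3.14, 3.14].

INTERFACE

Orientations are given as a unit quaternion [x, y, z, w].
In Python, from plant import ctrl gives the robot as it stands.
- The arm moves only by the tool arm_command, never from a script. Its argument "moves" is a list of rows, each a list of 7 numbers: the shift along the world's x, y, z in cm, then the turn, a rotation vector about the world's x, y, z in rad, then the opening, from 0 (shut) to 1 (fully open). In form: [[dx, dy, dz, wx, wy, wz, claw], ...]. A call has 1 to 12 rows; each row is the pose to reach, as a shift and turn from the pose commanded when the call began; what a row does not reach only later rows make up. A row lasts 1/8 s, in which the tool goes at most 62.5 mm and 10.7 degrees, less where a joint would pass 70% of its speed; a pose out of reach is approached as far as the arm can. A call with a gripper value outside its range is refused whole. The fingers move at their own pace and stop on an object; "newtons" is the grip in N (left out, the last holds). Time passes only in rows, so rows that repeat a pose let the fingers close. It gives the time, the measured TCP pose, the force and the opening at its end, in the units of the state.
- ctrl.get_state(): the state, without advancing time (a new reading comes with each control period).
- ctrl.read_camera(name): name is "scene" or "top" or "wrist"; returns a dict with "pixels" (420x560x3 uint8, blue, green, red), "range_z" (420x560 float32, m along the optical axis (not along the pixel's ray), 0 where there is no reading), "K" (3x3 intrinsics, pixels), "world_to_cam" (4x4, takes a point from world to camera coordinates). Camera axes: x right, y up, looking along -z (the intrinsics and any distortion apply to the point x, -y, -z); pixel columns grow to the right and rows downward; lengths in m; the calibration is good to about 2 mm. A picture is of the moment at which its call begins.
- ctrl.sign_off(): hands the job in, once; it reports no verdict.
The state is a dict: "time_s": time; "q": joint angles; "dq": joint speeds; "joint_torque": joint torques, N m; "tool_pos": TCP position; "orientation": TCP orientation; "wrist_force": force on the tool from outside, world axes, zero at the start; "moment": the same for the moment, N m; "opening": finger opening in m.
Only numpy, scipy, OpenCV 4.12 (cv2) and the standard library are available. Lean on these libraries where they do the work, as an engineer would, in place of code of your own. Each camera call takes 0.05 s, during which the arm holds its last target.

TASK

Take the blue specimen holder from the white rack and fit its flatted shank down through the hub of the aluminium rotary stage: turn it under light pressure until the flat matches the hub's hole, then press gently (never wedging or forcing it with more than 60 N) until its flange sits fully home. Then slide the red bolt all the way in over the flange and let go. Leave the grey holder, the steel test block and the jar where they are.

Things in the scene. Friction and masses are not known exactly. Their poses are not given: they have to be found in the camera images.
- holder: Specimen holder to load, about 0.2 kg: blue grip block 30 (its x) x 26 (its y) x 38 mm tall on a steel flange 56 mm across, 6 mm thick, shank below. An orange line on the flange's +x side marks the side of the shank's flat. Origin: centre of the flange's underside, z up; block at z = 6 to 44 mm. Starts upright in a rack hole, origin 45 mm above the table, its x within 0.6 rad of world x.
- shank_tip (a point): Centre of the lower end of the blue holder's shank, 32 mm below the holder's origin, axes as the holder's. The shank is a steel D bar 18 mm in diameter with one flat, 4 mm from its axis, facing the holder's +x; its end is cut square, the edge broken by about 0.5 mm. Hidden in the rack at the start.
- rack: White plastic rack, 90 x 190 x 45 mm high, fixed, with two plain round through holes 24 mm in diameter, 50 mm either side of its centre along its y, one for each holder. Origin: centre of its underside.
- stage: Rotary stage, fixed: aluminium block 50 mm high, 120 mm wide along its y, from -55 to +115 mm along its x. Origin: on the table, on the axis of the round steel hub (64 mm across, top 54 mm above the table) let into it. A fully seated holder's origin is 54 mm above the table. On the +x side a red bolt slides on a dark guide.
- socket (a point): Centre of the mouth of the hub's hole, level with the hub's top. Its axes are the stage's, not the hole's. The mouth is a cone 28.6 mm wide narrowing over 6 mm to a round bore 19.6 mm wide. The hub is locked and rigid. Its angle is not measured: an orange line on its top marks the side of the hole's flat, anywhere within 0.9 rad either way of the stage's +x.
- ledge (a point): On the hub's axis 14 mm below its top. From here down a brass segment fills one side of the bore (the orange line's side), its flat 4.8 mm from the axis: the hole is a D, open right through. A holder not turned to match stops on it, flange 18 mm above the hub; with the holder's +x within about 0.1 rad of the orange line's direction it drops through. Axes as the stage's.
- bolt (a joint): Slide of the red bolt, m: 0 to 0.004 at the start (open), 0.0235 fully in; grows as the bolt moves along the stage's -x to the hub. A plate 30 mm wide, 5 mm thick, underside 62 mm above the table (2 mm over a seated flange); fully in, its nose is 21.5 mm from the hub's axis. It takes about 3 N to move and stays where left.
- bolt_knob (a point): On the axis of the bolt's upright black knob, 81 mm above the table; axes as the stage's. The knob is 14 mm in diameter and spans 67 to 95 mm above the table; it stands 77 mm from the hub's axis with the bolt open, on the stage's +x side. Push or pull it along the stage's -x to close the bolt.
- spare_holder: The other holder: dark grey block, same sizes, plain round shank, no orange line, in the other hole of the rack. Leave alone. Origin as for the blue holder.
- test_block: Steel hardness test block, a disc 52 mm in diameter and 14 mm high, lying on the table. Leave alone. Origin: centre of its underside.
- jar: Amber glass jar with a white cap, 44 mm in diameter, 60 mm high, on the table. Leave alone. Origin: centre of its underside.
There are look-alikes about, which are no part of the job. What is shaped like the stage but brown or turquoise is not meant. Leave any turquoise look-alike of the holder alone.

How it is judged:
On the way, in this order (a step that is already met when the one before it is completed fails the run):
1. the holder is lifted clear of the rack (z of holder in the frame of rack above 0.082 m), for 0.1 s.
2. the holder is fully home in the stage's hub with the bolt still open (z of holder in the frame of stage below 0.0565 m and horizontal distance between holder and socket below 0.004 m and angle between holder's own z axis and vertical below 0.06 rad and value of joint bolt below 0.012 m), for 0.2 s.
3. the bolt is slid in over the flange (value of joint bolt above 0.0205 m), for 0.2 s.
At the end, for the whole second after the job is handed in: The blue holder is at rest fully home in the stage: its flange within 2.5 mm of the hub's top, its axis within 4 mm of the hub's, upright within 0.06 rad; the bolt is in by at least 20.5 of its 23.5 mm, over the flange (z of holder in the frame of stage between 0.052 and 0.0565 m and horizontal distance between holder and socket below 0.004 m and angle between holder's own z axis and vertical below 0.06 rad and value of joint bolt above 0.0205 m and linear speed of holder below 0.02 m/s); the robot touches nothing.
It fails at once if the holder is forced or wedged against the stage with more than 60 N of contact force (contact force between holder and stage above 60 N).
It fails at once if the grey holder is disturbed (moved more than 15 mm) (distance of spare_holder from where it was at the start of the episode above 0.015 m).
It fails at once if the test block is moved more than 15 mm (distance of test_block from where it was at the start of the episode above 0.015 m).
It fails at once if the jar is moved more than 15 mm (distance of jar from where it was at the start of the episode above 0.015 m).
It also fails if it takes over 72 s, if anything falls off the work surface, if the arm or the gripper's body presses on something with over 40 N, if the wrist force passes 120 N, or if a joint passes its speed limit or range.

## Working session

There is one attempt and no reset: what is moved stays moved. The work goes in short steps, Python scripts to look and compute and a tool call to move; the robot and the scene stay as the last step left them, time stands still between calls to the robot, and variables do not carry over. Pictures are saved under pics/ and viewed, and the job is handed in when it is done.

Besides the shell and the picture viewer there is one more tool, called as name([rows], argument=value, ...), one row to a line, values as JSON. arm_command: Moves the arm, as the interface text tells. Its arguments: {"type":"object","properties":{"moves":{"type":"array"},"newtons":{"type":"number"}},"required":["moves"]}

```bash
ls; mkdir -p pics; cat > h.py <<'E'
import numpy as np, cv2
from plant import ctrl
def shot(n,tag):
    c=ctrl.read_camera(n); cv2.imwrite(f'pics/{tag}.png',c['pixels']); np.savez(f'pics/{tag}.npz',**{k:c[k] for k in ('pixels','range_z','K','world_to_cam')}); return c
def load(tag): return dict(np.load(f'pics/{tag}.npz'))
def w(c,u,v,z=None):
    """pixel -> world, via depth or at given world height z"""
    K=c['K'];T=np.linalg.inv(c['world_to_cam'])
    d=np.array([(u-K[0,2])/K[0,0],-(v-K[1,2])/K[1,1],-1.])
    if z is None:
        r=c['range_z'][int(round(v)),int(round(u))]; return (T@np.r_[d*r,1])[:3]
    D=T[:3,:3]@d;o=T[:3,3]; return o+D*(z-o[2])/D[2]
def px(c,p):
    q=c['world_to_cam']@np.r_[p,1]; K=c['K']; return np.array([K[0,2]+K[0,0]*q[0]/-q[2],K[1,2]+K[1,1]*-q[1]/-q[2]])
def crop(tag,u0,v0,u1,v1,s,out):
    im=cv2.imread(f'pics/{tag}.png')[v0:v1,u0:u1]; cv2.imwrite(f'pics/{out}.png',cv2.resize(im,None,fx=s,fy=s,interpolation=cv2.INTER_CUBIC))
E
python3 - <<'E'
from h import *
s=ctrl.get_state();print(s,ctrl.finger_overhang)
for n in('scene','top','wrist'):
    c=shot(n,n+'0');print(n,c['K'].tolist(),np.linalg.inv(c['world_to_cam']).round(3).tolist())
E
```

```text
pics
{'time_s': 0.0, 'q': array([-1.22447088,  0.50833183, -0.23750748,  1.50111734,  0.12568259,
        1.14886462, -0.15478474]), 'dq': array([ 1.16514724e-03, -1.21276265e-03,  4.59079871e-04,  9.83544354e-04,
       -1.19000941e-04, -3.75912107e-04,  5.78798628e-05]), 'joint_torque': array([ 6.21095260e-04, -6.20600152e+01, -2.18654081e+00, -2.49647230e+01,
        1.27108296e-02,  1.20036144e-02, -2.40731787e-06]), 'tool_pos': array([0.1490374 , 0.6065171 , 0.25543809]), 'orientation': array([ 0.0843261 ,  0.70205351, -0.08554595,  0.70192013]), 'wrist_force': array([ 0.33260962, -0.44580794,  1.18396193]), 'moment': array([ 0.00785182, -0.01426093,  0.0225942 ]), 'opening': 0.08525581621720338} 0.025
scene [[385.2931365066738, 0.0, 282.6528587466065], [0.0, 385.2931365066738, 207.46022227920506], [0.0, 0.0, 1.0]] [[0.686, -0.491, 0.537, 1.039], [0.728, 0.465, -0.505, -0.557], [-0.001, 0.737, 0.676, 0.841], [0.0, 0.0, 0.0, 1.0]]
top [[394.15870960434523, 0.0, 282.2864735969897], [0.0, 394.15870960434523, 215.1042161242138], [0.0, 0.0, 1.0]] [[-0.159, 0.967, -0.198, 0.262], [-0.987, -0.155, 0.036, 0.021], [0.004, 0.201, 0.98, 1.091], [0.0, 0.0, 0.0, 1.0]]
wrist [[373.3905661584167, 0.0, 273.24459510570705], [0.0, 373.3905661584167, 216.60054221111994], [0.0, 0.0, 1.0]] [[0.238, -0.927, -0.291, 0.074], [0.971, 0.227, 0.073, 0.626], [-0.001, -0.3, 0.954, 0.373], [0.0, 0.0, 0.0, 1.0]]
```

View pics/scene0.png

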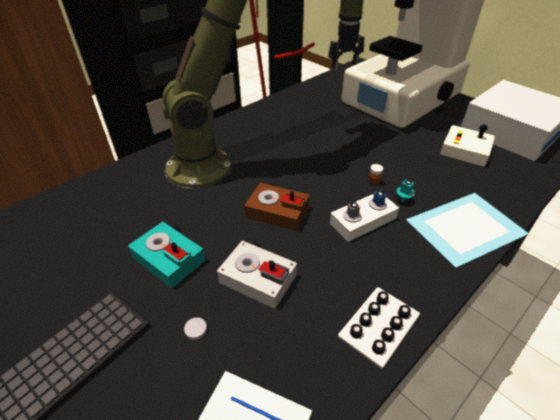

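View pics/top0.png

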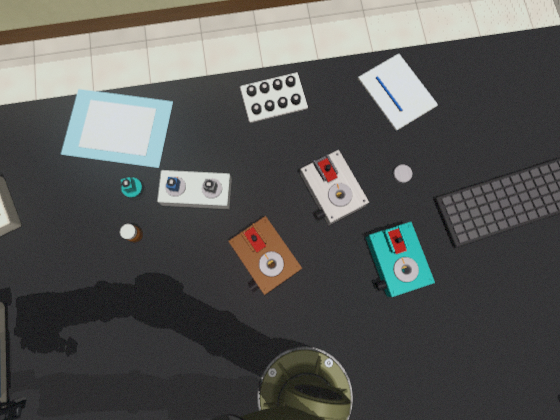

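View pics/wrist0.png

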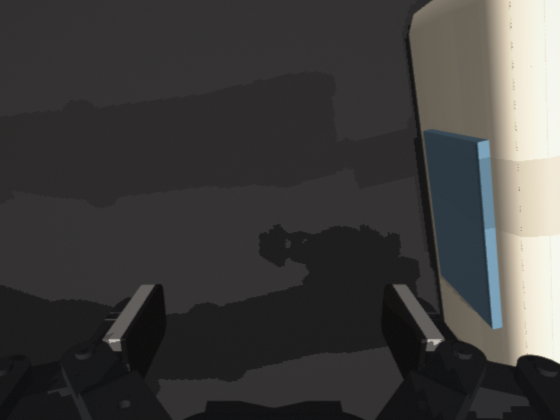

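The top view shows the rack at about (195,189) with the blue holder at (174,186) and the grey one at (210,187). The real stage is at (335,187), the jar at (131,232) and the test block at (403,173). The brown and turquoise stages are decoys. Next I'll enlarge the rack and stage areas.

```bash
python3 - <<'E'
from h import *
crop('top0',100,150,240,250,5.6,'top_r')
crop('top0',290,135,390,235,6,'top_s')
crop('scene0',320,140,440,240,6,'sc_r')
crop('scene0',205,225,315,315,7,'sc_s')
c=load('top0'); s=load('scene0')
for n,u,v in [('blue',172,184),('grey',209,186),('hub',340,195),('block',403,173),('jar',128,231),('knob',325,166)]: print(n,w(c,u,v).round(4))
E
```

```text
blue [0.5935 0.2582 0.0885]
grey [0.5723 0.1624 0.0898]
hub [ 0.509  -0.1865  0.0237]
block [ 0.5469 -0.379   0.0124]
jar [0.4931 0.3936 0.0589]
knob [ 0.5859 -0.1533  0.0657]
```

View pics/top_r.png

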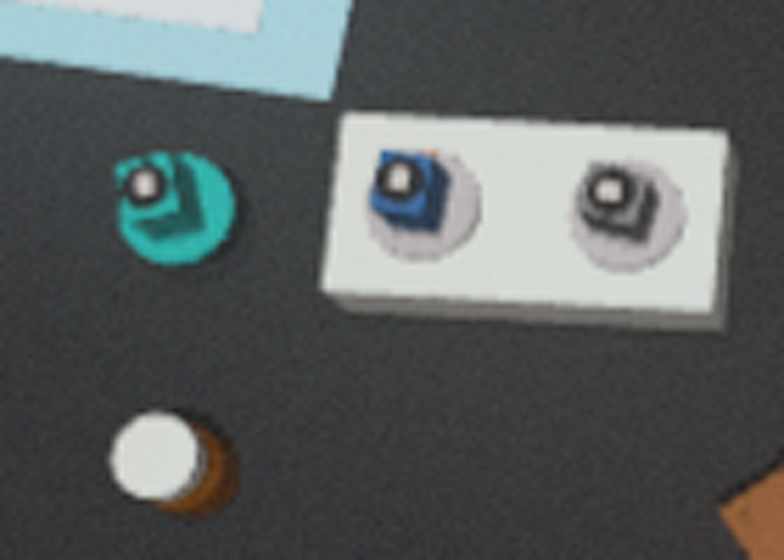

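View pics/top_s.png

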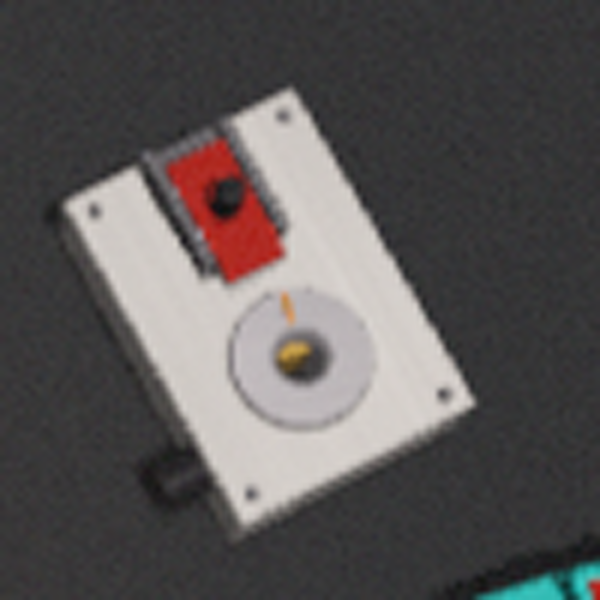

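View pics/sc_r.png

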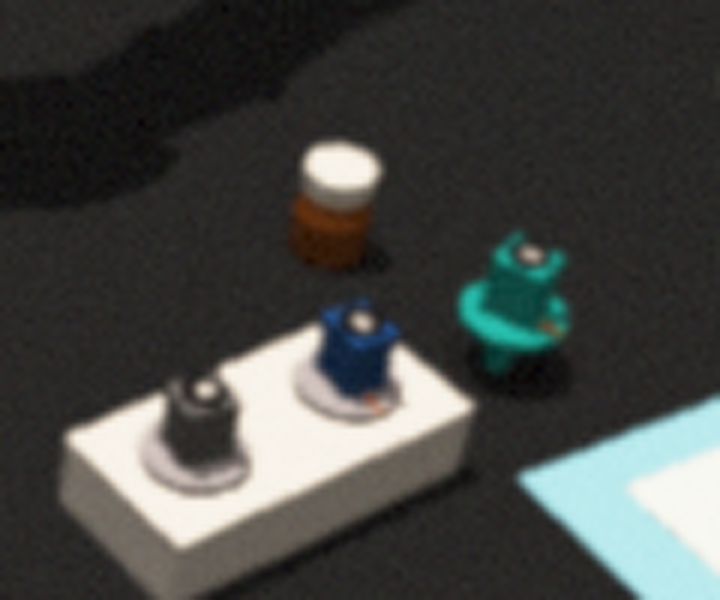

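View pics/sc_s.png

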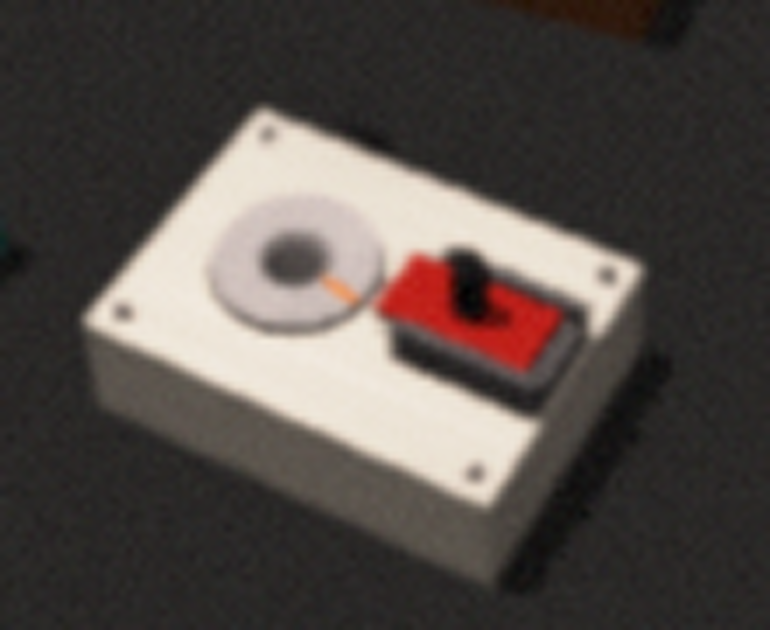

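```bash
python3 - <<'E'
from h import *
t=load('top0');s=load('scene0')
T=lambda u,v,z:w(t,290+u/6,135+v/6,z)
S=lambda u,v,z:w(s,205+u/7,225+v/7,z)
R=lambda u,v,z:w(t,100+u/5.6,150+v/5.6,z)
Q=lambda u,v,z:w(s,320+u/6,140+v/6,z)
print('hub',T(302,358,.054).round(4),S(297,262,.054).round(4))
a=lambda p,q:np.arctan2(*(q-p)[1::-1]).round(3)
print('stage yaw',a(T(472,405,.05),T(295,88,.05)),a(T(240,532,.05),T(65,203,.05)),a(S(262,108,.05),S(640,268,.05)),a(S(85,322,.05),S(490,505,.05)))
print('orange yaw',a(T(302,358,.054),T(285,295,.054)),a(S(297,262,.054),S(355,300,.054)))
print('flange',R(424,206,.051).round(4),Q(349,380,.051).round(4))
print('hold yaw',a(R(424,206,.051),R(433,153,.051)),a(Q(349,380,.051),Q(374,402,.051)))
print('grey',R(627,217,.051).round(4)); print('rack yaw',a(R(342,112,.045),R(728,132,.045))+np.pi/2)
print('teal',R(177,208,.05).round(4),'jar',R(157,455,.06).round(4))
from scipy.spatial.transform import Rotation as Ro
print(Ro.from_quat(ctrl.get_state()['orientation']).as_matrix().round(3))
c=load('wrist0');st=ctrl.get_state()
E
```

```text
hub [ 0.5027 -0.1817  0.054 ] [ 0.5062 -0.1823  0.054 ]
stage yaw 0.304 0.303 0.312 0.328
orange yaw 0.068 0.143
flange [0.5965 0.2579 0.051 ] [0.6001 0.2584 0.051 ]
hold yaw -0.269 -0.233
grey [0.5753 0.1609 0.051 ]
rack yaw -0.21220367320510336
teal [0.6148 0.3772 0.05  ] jar [0.4921 0.3931 0.06  ]
[[-0.     0.238  0.971]
 [-0.001  0.971 -0.238]
 [-1.    -0.001  0.   ]]
```

arm_command([
  [4, -3, -0.5, 0, 0, 0, 1],
  [8, -6, -1, 0, 0, 0, 1],
  [12, -9, -1.5, 0, 0, 0, 1],
  [16, -12, -2, 0, 0, 0, 1],
  [20, -15, -2.5, 0, 0, 0, 1],
  [24, -18.5, -3, 0, 0, 0, 1],
  [28, -22, -3.5, 0, 0, 0, 1],
  [32.5, -25.5, -4, 0, 0, 0, 1],
  [37, -29, -4.5, 0, 0, 0, 1],
  [41, -32, -4.5, 0, 0, 0, 1],
  [45, -34.9, -4.5, 0, 0, 0, 1],
  [45, -34.9, -4.5, 0, 0, 0, 1],
])

```text
time_s: 1.65
tool_pos: [0.6024, 0.253, 0.2103]
orientation: [0.086, 0.701, -0.089, 0.702]
wrist_force: [-0.9, 0.1, -0.5]
opening: 0.0856
```

```bash
python3 - <<'E'
from h import *
c=shot('wrist','w1');print(ctrl.get_state()['tool_pos'],ctrl.get_state()['wrist_force'])
crop('w1',140,60,420,340,2.8,'w1c')
E
```

```text
[0.60024759 0.2557785  0.21041841] [-0.81775684  1.25685767  0.55925362]
```

View pics/w1.png

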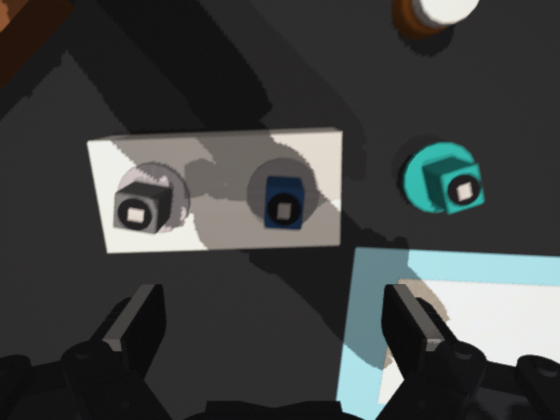

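```bash
python3 - <<'E'
from h import *
im=cv2.imread('pics/w1.png')[130:260,220:350]; im=cv2.convertScaleAbs(im,alpha=1.8,beta=10)
cv2.imwrite('pics/w1d.png',cv2.resize(im,None,fx=6,fy=6,interpolation=cv2.INTER_CUBIC)[:600])
E
```

```text
(no output)
```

View pics/w1d.png

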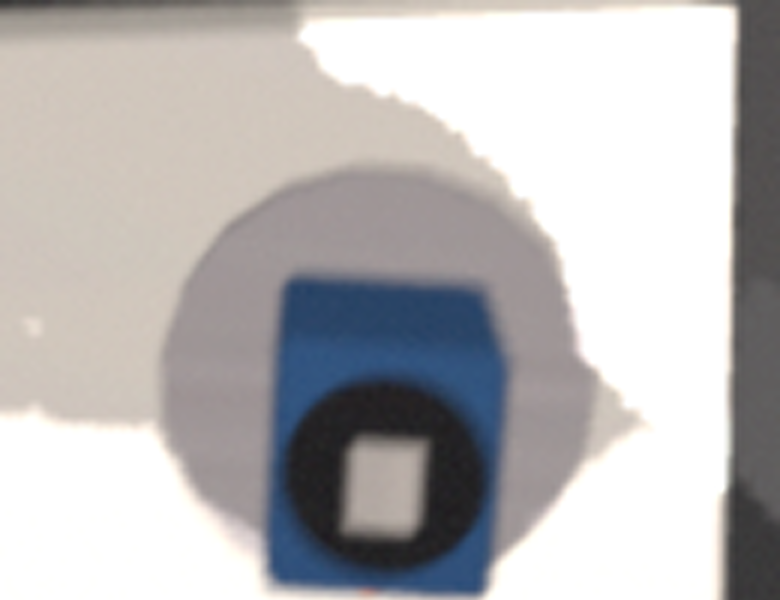

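```bash
python3 - <<'E'
from h import *
c=load('w1');W=lambda u,v,z:w(c,220+u/6,130+v/6,z)
P=[W(*p,.089) for p in((280,345),(505,355),(490,592),(268,582))]
print('top c',np.mean(P,0).round(4),[np.linalg.norm(P[i]-P[(i+1)%4]).round(4) for i in range(4)])
a=lambda d:np.arctan2(d[1],d[0]).round(3)
print('yaw y-axis', a(P[1]-P[0])-np.pi/2,a(P[2]-P[3])-np.pi/2,'x',a(P[3]-P[0]),a(P[2]-P[1]))
print('flange',W(376,377,.051).round(4), 'orange', W(368,592,.089).round(4))
print('depth top',w(c,220+320/6,130+360/6).round(4),'flange',w(c,220+380/6,130+220/6).round(4),'rack',w(c,225,140).round(4),'ctr',w(c,220+300/6,130+570/6).round(4))
E
```

```text
top c [0.5964 0.2622 0.089 ] [np.float64(0.0246), np.float64(0.0274), np.float64(0.0251), np.float64(0.0274)]
yaw y-axis -0.29279632679489653 -0.29479632679489653 x -0.303 -0.285
flange [0.5951 0.2623 0.051 ] orange [0.6098 0.2569 0.089 ]
depth top [0.5826 0.2582 0.0885] flange [0.5759 0.2675 0.05  ] rack [0.5467 0.23   0.0448] ctr [0.6057 0.25   0.088 ]
```

arm_command([
  [-0.2, 0.25, -2, 0, 0, -0.05, 1],
  [-0.2, 0.25, -4, 0, 0, -0.05, 1],
  [-0.2, 0.25, -5.5, 0, 0, -0.05, 1],
  [-0.2, 0.25, -5.5, 0, 0, -0.05, 1],
])

```text
time_s: 2.2
tool_pos: [0.5959, 0.2609, 0.1551]
orientation: [0.102, 0.701, -0.102, 0.699]
wrist_force: [0.1, 0.5, 0.5]
opening: 0.0854
```

```bash
python3 - <<'E'
from h import *
from scipy.spatial.transform import Rotation as Ro
c=shot('wrist','w2');c=shot('wrist','w2');s=ctrl.get_state();print(s['tool_pos'],s['wrist_force'])
y=Ro.from_quat(s['orientation']).as_matrix();print(y.round(4).tolist(),np.arctan2(y[1,1],y[0,1]))
im=c['pixels'][80:340,140:420]; im=cv2.convertScaleAbs(im,alpha=1.5,beta=10)
cv2.imwrite('pics/w2d.png',cv2.resize(im,None,fx=2.3,fy=2.3,interpolation=cv2.INTER_CUBIC)[:600])
E
```

```text
[0.5970623  0.2609447  0.15674487] [-0.7859601   0.11740761  0.28691919]
[[0.0004, 0.2862, 0.9582], [0.0003, 0.9582, -0.2862], [-1.0, 0.0004, 0.0003]] 1.2805542679511912
```

View pics/w2d.png

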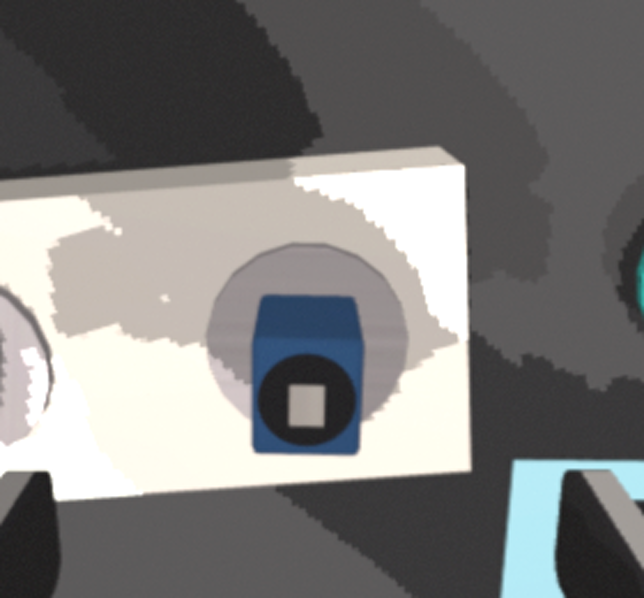

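```bash
python3 - <<'E'
from h import *
c=load('w2');W=lambda u,v,z=None:w(c,140+u/2.3,80+v/2.3,z)
P=[W(*p,.089) for p in((252,339),(364,340),(359.5,454),(253,452))]
print('top c',np.mean(P,0).round(4),[np.linalg.norm(P[i]-P[(i+1)%4]).round(4) for i in range(4)])
a=lambda d:np.arctan2(d[1],d[0]).round(3)
print('yaw y-axis', a(P[1]-P[0])-np.pi/2,a(P[2]-P[3])-np.pi/2,'x',a(P[3]-P[0]),a(P[2]-P[1]))
print('flange',W(307,342,.051).round(4))
print('depth top',W(307,347),W(307,270))
# fuse with w1 two-view height of block's back corner
c1=load('w1')
A=[];b=[]
for cc,u,v in((c,140+308/2.3,80+396/2.3),(c1,220+386/6,130+468/6)):
    o=w(cc,u,v,0);d=w(cc,u,v,1)-o;d/=np.linalg.norm(d);M=np.eye(3)-np.outer(d,d);A.append(M);b.append(M@o)
print('2view',np.linalg.solve(sum(A),sum(b)))
E
```

```text
top c [0.5973 0.2613 0.089 ] [np.float64(0.0255), np.float64(0.0286), np.float64(0.0253), np.float64(0.0284)]
yaw y-axis -0.29979632679489665 -0.31079632679489655 x -0.301 -0.307
flange [0.597  0.2614 0.051 ]
depth top [0.58577583 0.26469085 0.08794135] [0.5772288  0.26725539 0.05189475]
2view [0.59366347 0.26262203 0.09746418]
```

arm_command([
  [0, 0, -2, 0, 0, -0.015, 1],
  [0, 0, -4, 0, 0, -0.015, 1],
  [0, 0, -6, 0, 0, -0.015, 1],
  [0, 0, -7.2, 0, 0, -0.015, 1],
  [0, 0, -7.2, 0, 0, -0.015, 1],
  [0, 0, -7.2, 0, 0, -0.015, 0],
  [0, 0, -7.2, 0, 0, -0.015, 0],
  [0, 0, -7.2, 0, 0, -0.015, 0],
  [0, 0, -7.2, 0, 0, -0.015, 0],
  [0, 0, -7.2, 0, 0, -0.015, 0],
  [0, 0, -7.2, 0, 0, -0.015, 0],
], newtons=60)

```text
time_s: 3.68
tool_pos: [0.5974, 0.2607, 0.0849]
orientation: [0.108, 0.699, -0.108, 0.699]
wrist_force: [-1.0, 0.0, 5.6]
opening: 0.0249
```

```bash
python3 - <<'E'
from h import *
c=shot('wrist','w3');s=ctrl.get_state();print(s['tool_pos'],s['wrist_force'],s['opening'])
E
```

```text
[0.59743238 0.26065854 0.08491025] [-0.9319044  -1.08437131  5.26694046] 0.025361578328609004
```

View pics/w3.png

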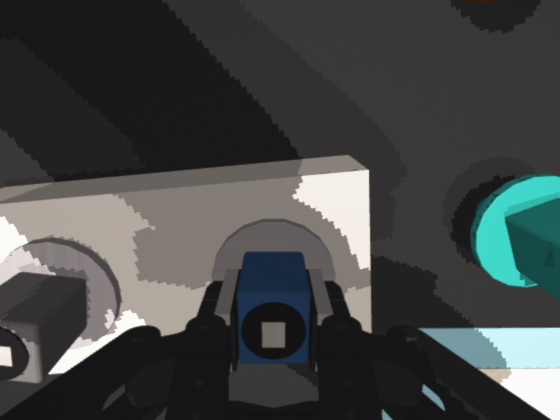

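arm_command([
  [0, 0, 2, 0, 0, 0, 0],
  [0, 0, 5, 0, 0, 0, 0],
  [0, 0, 8, 0, 0, 0, 0],
  [0, 0, 11.5, 0, 0, 0, 0],
  [0, 0, 12.5, 0, 0, 0, 0],
])

```text
time_s: 4.35
tool_pos: [0.5976, 0.2607, 0.2108]
orientation: [0.108, 0.698, -0.107, 0.7]
wrist_force: [0.6, 0.9, -2.8]
opening: 0.025
```

arm_command([
  [0, -3, 0, 0, 0, 0.04, 0],
  [0, -7, 0, 0, 0, 0.08, 0],
  [0, -11, 0, 0, 0, 0.12, 0],
  [0, -15, 0, 0, 0, 0.16, 0],
  [0, -19, 0, 0, 0, 0.2, 0],
  [0, -23, 0, 0, 0, 0.24, 0],
  [0, -27, 0, 0, 0, 0.28, 0],
  [0, -31, 0, 0, 0, 0.32, 0],
  [0, -35, 0, 0, 0, 0.36, 0],
  [-0.5, -39, 0, 0, 0, 0.4, 0],
  [-1, -42, 0, 0, 0, 0.4, 0],
  [-1, -43.5, 0, 0, 0, 0.4, 0],
])

```text
time_s: 5.85
tool_pos: [0.5858, -0.1767, 0.2077]
orientation: [-0.032, 0.707, 0.032, 0.705]
wrist_force: [-0.4, 0.4, -3.2]
opening: 0.0253
```

arm_command([
  [0, 0, 0, 0, 0, 0, 0],
  [0, 0, 0, 0, 0, 0, 0],
  [0, 0, 0, 0, 0, 0, 0],
])

```text
time_s: 6.22
tool_pos: [0.5875, -0.1727, 0.2093]
orientation: [-0.034, 0.706, 0.034, 0.706]
wrist_force: [-0.2, 0.3, -2.3]
opening: 0.025
```

```bash
python3 - <<'E'
from h import *
from scipy.spatial.transform import Rotation as Ro
c=shot('wrist','w4');shot('scene','s4');shot('top','t4');s=ctrl.get_state();print(s['tool_pos'],s['wrist_force'],s['opening'])
y=Ro.from_quat(s['orientation']).as_matrix();print(y.round(4).tolist(),np.arctan2(y[1,1],y[0,1])-np.pi/2)
E
```

```text
[ 0.58726188 -0.17363483  0.20935519] [-1.08070839 -0.16591919 -2.21923791] 0.024988675895931563
[[0.0001, -0.0953, 0.9954], [0.0001, 0.9954, 0.0953], [-1.0, 0.0001, 0.0002]] 0.09547640389469936
```

View pics/w4.png

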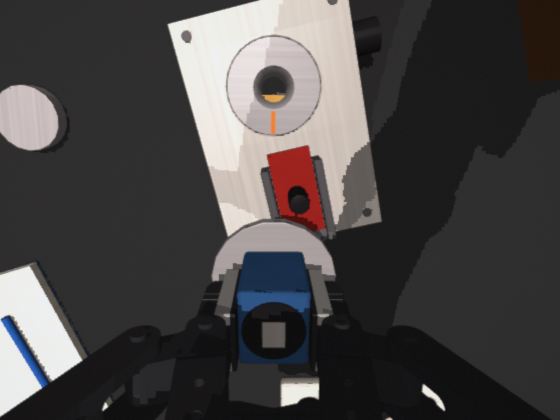

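View pics/s4.png

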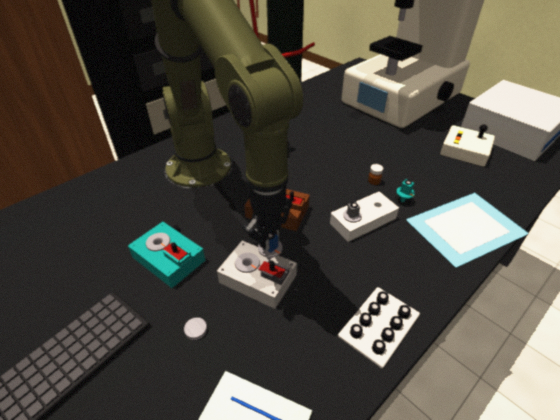

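```bash
python3 - <<'E'
from h import *
crop('w4',215,25,335,145,5,'w4c')
crop('w4',230,130,350,240,5,'w4k')
E
```

```text
(no output)
```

View pics/w4c.png

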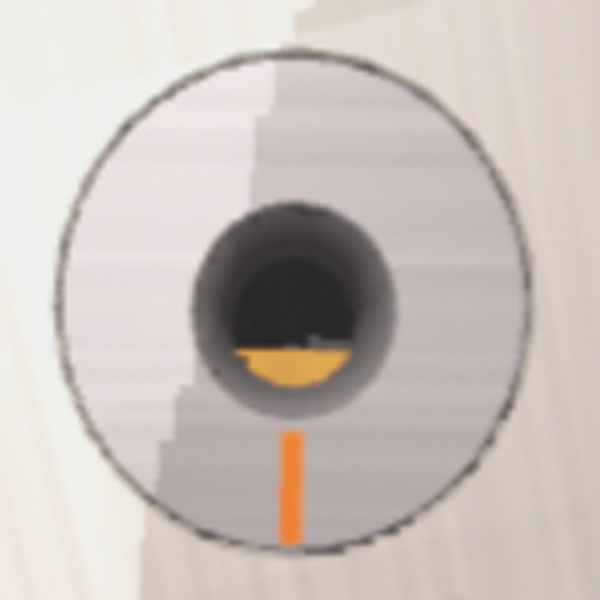

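View pics/w4k.png

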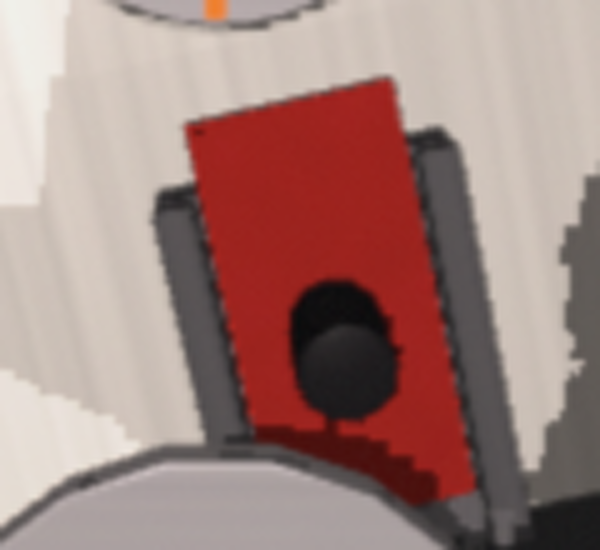

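```bash
python3 - <<'E'
from h import *
from scipy.optimize import least_squares
c=load('w4')
im=c['pixels']; 
C=lambda u,v,z=.054:w(c,215+u/5,25+v/5,z)
def circ(pts):
    X=np.array([C(*p)[:2] for p in pts]); r=least_squares(lambda q:np.hypot(*(X-q[:2]).T)-q[2],[.5,-.18,.03]);return r.x.round(4),np.abs(r.fun).max().round(4)
print('outer',circ([(55,305),(530,310),(295,48),(292,553),(128,128),(130,482),(470,125),(468,470)]))
print('mouth',circ([(191,310),(397,308),(294,201),(294,419)]))
o0,o1=C(292.5,432),C(290,545)
h=C(292.5,300);print('orange',np.arctan2(*(o1-o0)[1::-1]), o0,o1)
b0,b1=C(234,350,.04),C(352,350,.04);print('brass edge yaw',np.arctan2(*(b1-b0)[1::-1])-np.pi/2,b0,b1)
print('hub depth',C(250,130,None))
K=lambda u,v,z:w(c,230+u/5,130+v/5,z)
n0,n1=K(187,123,.067),K(392,78,.067);print('nose',n0,n1,'bolt yaw',np.arctan2(*(n1-n0)[1::-1])-np.pi/2,(n0+n1)/2)
print('knob',K(350,370,.095))
E
```

```text
outer (array([ 0.5023, -0.1796,  0.0328]), np.float64(0.0006))
mouth (array([ 0.5026, -0.1797,  0.0142]), np.float64(0.0))
orange 0.0738936912596579 [ 0.51849836 -0.17832619  0.054     ] [ 0.53404208 -0.17717551  0.054     ]
brass edge yaw 0.09667170584041984 [ 0.50826354 -0.18787806  0.04      ] [ 0.50659999 -0.17072347  0.04      ]
hub depth [ 0.48024485 -0.18776519  0.05489553]
nose [ 0.54721475 -0.17980885  0.067     ] [ 0.53835136 -0.1522894   0.067     ] bolt yaw 0.3115861616473439 [ 0.54278305 -0.16604912  0.067     ]
knob [ 0.57277543 -0.15598621  0.095     ]
```

arm_command([
  [-2, -0.2, 0, 0, 0, -0.01, 0],
  [-4, -0.4, 0, 0, 0, -0.01, 0],
  [-6, -0.5, 0, 0, 0, -0.01, 0],
  [-8.4, -0.6, 0, 0, 0, -0.01, 0],
  [-8.4, -0.6, -2, 0, 0, -0.01, 0],
  [-8.4, -0.6, -4, 0, 0, -0.01, 0],
  [-8.4, -0.6, -6, 0, 0, -0.01, 0],
  [-8.4, -0.6, -7.5, 0, 0, -0.01, 0],
  [-8.4, -0.6, -7.5, 0, 0, -0.01, 0],
  [-8.4, -0.6, -7.5, 0, 0, -0.01, 0],
])

```text
time_s: 7.62
tool_pos: [0.5035, -0.1806, 0.1348]
orientation: [-0.03, 0.706, 0.03, 0.707]
wrist_force: [0.3, -0.1, -2.5]
opening: 0.0252
```

```bash
python3 - <<'E'
from h import *
c=shot('scene','s5');shot('wrist','w5');shot('top','t5');s=ctrl.get_state();print(s['tool_pos'],s['wrist_force'],s['opening'])
crop('s5',205,205,315,305,6,'s5c')
crop('t5',290,135,390,235,6,'t5c')
E
```

```text
[ 0.50349532 -0.18065692  0.13498038] [-0.53430832 -0.10359394 -2.25536454] 0.025196144006990225
```

View pics/s5c.png

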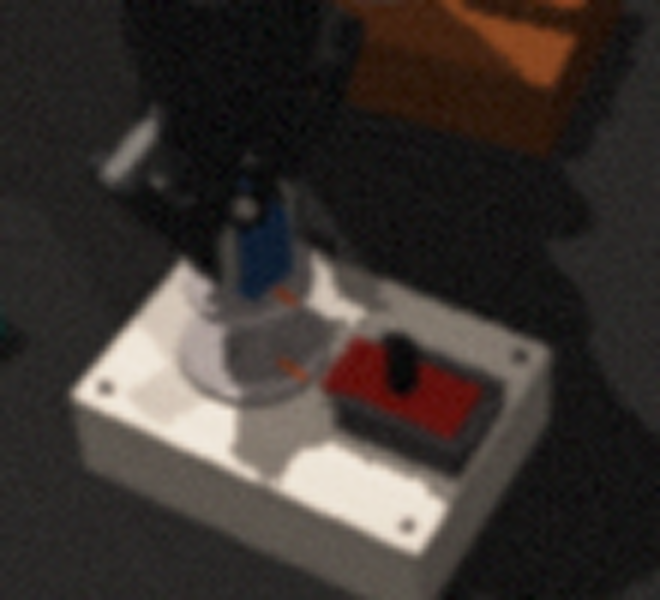

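View pics/w5.png

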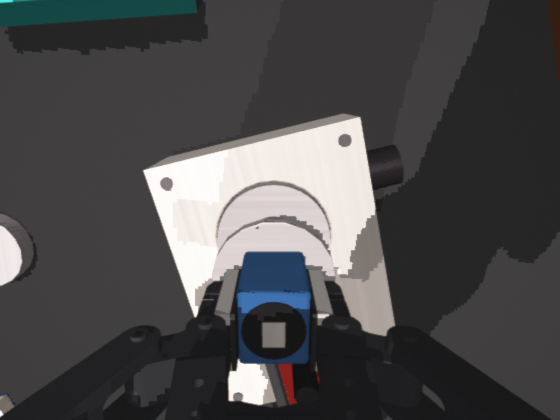

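The holder's orange mark and the hub's are parallel and in line in the scene crop, at (286,297) and (293,370). I'll lower it slowly and watch the force.

arm_command([
  [0, 0, -0.4, 0, 0, 0, 0],
  [0, 0, -0.8, 0, 0, 0, 0],
  [0, 0, -1.1, 0, 0, 0, 0],
  [0, 0, -1.4, 0, 0, 0, 0],
  [0, 0, -1.7, 0, 0, 0, 0],
  [0, 0, -1.8, 0, 0, 0, 0],
])

```text
time_s: 8.52
tool_pos: [0.503, -0.1805, 0.116]
orientation: [-0.03, 0.707, 0.03, 0.706]
wrist_force: [0.1, -0.3, -2.7]
opening: 0.025
```

arm_command([
  [0, 0, -0.2, 0, 0, 0, 0],
  [0, 0, -0.4, 0, 0, 0, 0],
  [0, 0, -0.5, 0, 0, 0, 0],
  [0, 0, -0.5, 0, 0, 0, 0],
])

```text
time_s: 9.02
tool_pos: [0.503, -0.1806, 0.1112]
orientation: [-0.03, 0.707, 0.03, 0.706]
wrist_force: [0.5, 0.8, -2.2]
opening: 0.0249
```

arm_command([
  [0, 0, -0.1, 0, 0, 0, 0],
  [0, 0, -0.2, 0, 0, 0, 0],
  [0, 0, -0.3, 0, 0, 0, 0],
  [0, 0, -0.4, 0, 0, 0, 0],
  [0, 0, -0.4, 0, 0, 0, 0],
])

```text
time_s: 9.65
tool_pos: [0.503, -0.1805, 0.1072]
orientation: [-0.03, 0.707, 0.03, 0.706]
wrist_force: [0.1, 0.7, -2.6]
opening: 0.0252
```

arm_command([
  [0, 0, -0.2, 0, 0, 0, 0],
  [0, 0, -0.4, 0, 0, 0, 0],
  [0, 0, -0.6, 0, 0, 0, 0],
  [0, 0, -0.8, 0, 0, 0, 0],
  [0, 0, -1.0, 0, 0, 0, 0],
  [0, 0, -1.15, 0, 0, 0, 0],
  [0, 0, -1.15, 0, 0, 0, 0],
])

```text
time_s: 10.52
tool_pos: [0.503, -0.1805, 0.0957]
orientation: [-0.03, 0.707, 0.03, 0.706]
wrist_force: [0.0, -0.6, -2.3]
opening: 0.0254
```

arm_command([
  [0, 0, -0.1, 0, 0, 0, 0],
  [0, 0, -0.15, 0, 0, 0, 0],
  [0, 0, -0.2, 0, 0, 0, 0],
  [0, 0, -0.2, 0, 0, 0, 0],
])

```text
time_s: 11.02
tool_pos: [0.5031, -0.1806, 0.0939]
orientation: [-0.03, 0.706, 0.03, 0.707]
wrist_force: [-0.2, -0.9, -1.5]
opening: 0.0256
```

```bash
python3 - <<'E'
from h import *
c=shot('scene','s6');shot('wrist','w6');s=ctrl.get_state();print(s['tool_pos'],s['wrist_force'],s['opening'])
crop('s6',205,205,315,305,6,'s6c')
E
```

```text
[ 0.50307016 -0.18054144  0.09388278] [-0.63900598  0.45251636 -0.67505817] 0.025190966452710413
```

View pics/s6c.png

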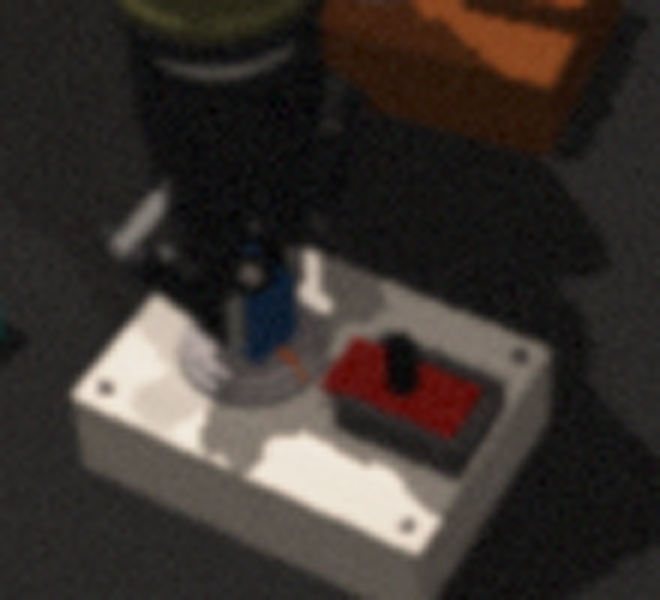

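View pics/w6.png

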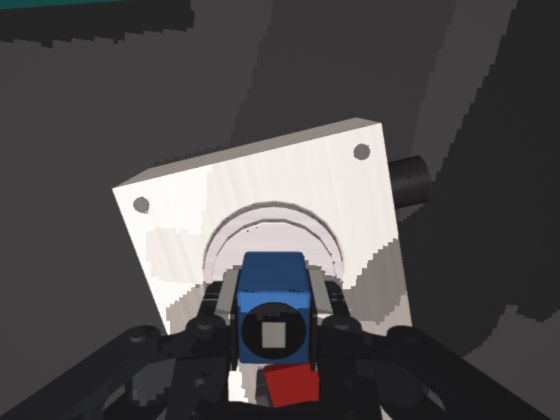

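The flange is down on the hub and the orange lines are in line. I'll press lightly once more, then release.

arm_command([
  [0, 0, -0.05, 0, 0, 0, 0],
  [0, 0, -0.1, 0, 0, 0, 0],
  [0, 0, -0.1, 0, 0, 0, 0],
])

```text
time_s: 11.5
tool_pos: [0.5031, -0.1806, 0.0938]
orientation: [-0.03, 0.706, 0.03, 0.707]
wrist_force: [-2.7, 0.5, 10.1]
opening: 0.0249
```

arm_command([
  [0, 0, 0, 0, 0, 0, 0.6],
  [0, 0, 0, 0, 0, 0, 0.6],
  [0, 0, 0, 0, 0, 0, 0.6],
  [0, 0, 0, 0, 0, 0, 0.6],
  [0, 0, 2, 0, 0, 0, 0.6],
  [0, 0, 5, 0, 0, 0, 0.6],
  [0, 0, 8, 0, 0, 0, 0.6],
  [0, 0, 11, 0, 0, 0, 0.6],
  [2, 0.5, 12, 0, 0, 0, 0.6],
  [5, 1.0, 12, 0, 0, 0, 0.6],
  [8, 1.5, 12, 0, 0, 0, 0.6],
  [8, 1.5, 12, 0, 0, 0, 0.6],
])

```text
time_s: 13.0
tool_pos: [0.5847, -0.1643, 0.2123]
orientation: [-0.03, 0.706, 0.031, 0.707]
wrist_force: [-1.1, -0.6, -0.4]
opening: 0.0514
```

arm_command([
  [0, 0, 0, 0, 0, 0, 0.6],
  [0, 0, 0, 0, 0, 0, 0.6],
])

```text
time_s: 13.25
tool_pos: [0.5821, -0.166, 0.2128]
orientation: [-0.03, 0.707, 0.029, 0.706]
wrist_force: [-0.5, -0.6, -0.2]
opening: 0.0512
```

```bash
python3 - <<'E'
from h import *
c=shot('wrist','w7');shot('scene','s7');s=ctrl.get_state();print(s['tool_pos'],s['wrist_force'],s['opening'])
crop('s7',205,205,315,305,6,'s7c')
E
```

```text
[ 0.58243615 -0.16598268  0.21297385] [-0.44099657  0.26357932  0.76009963] 0.05145592746873237
```

View pics/w7.png

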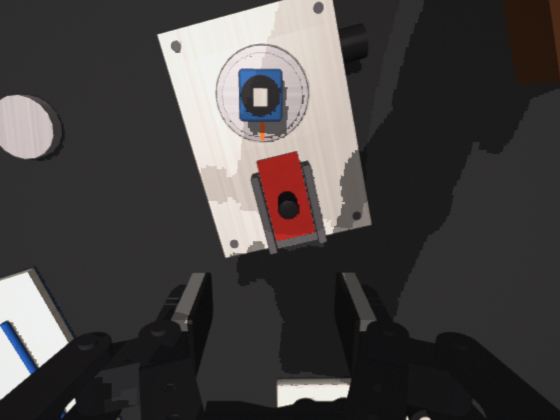

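View pics/s7c.png

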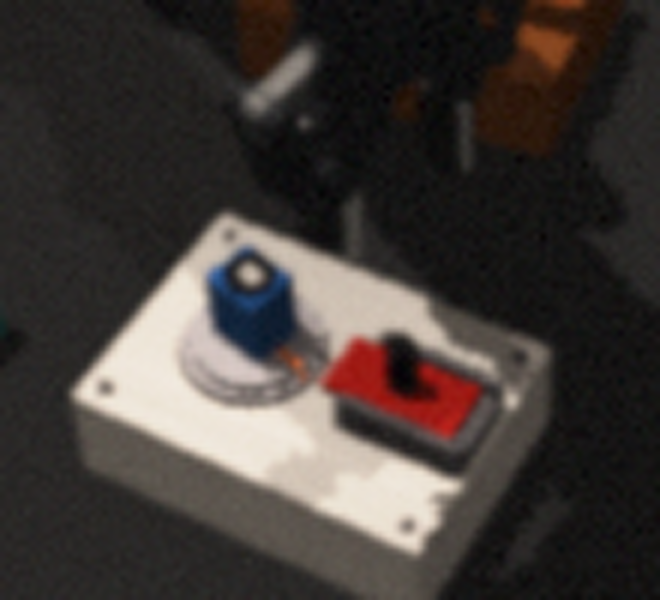

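```bash
python3 - <<'E'
from h import *
c=load('w7')
print('flange top depth',w(c,235,115),w(c,290,110),'hub top?',w(c,219,95))
print('knob',w(c,288,209,.095),w(c,288,209))
print('block c',w(c,260.5,95,.098))
E
```

```text
flange top depth [ 0.51762936 -0.19770406  0.05869646] [ 0.51101565 -0.15958937  0.06008275] hub top? [ 0.50520753 -0.21026602  0.05272092]
knob [ 0.57257288 -0.156437    0.095     ] [ 0.57249367 -0.15645509  0.09527598]
block c [ 0.50313145 -0.17953192  0.098     ]
```

arm_command([
  [1, 0.5, 0, 0, 0, 0.1, 0],
  [2.2, 1.9, 0, 0, 0, 0.227, 0],
  [2.2, 1.9, 0, 0, 0, 0.227, 0],
  [2.2, 1.9, -3, 0, 0, 0.227, 0],
  [2.2, 1.9, -6, 0, 0, 0.227, 0],
  [2.2, 1.9, -8, 0, 0, 0.227, 0],
  [2.2, 1.9, -8, 0, 0, 0.227, 0],
  [2.2, 1.9, -8, 0, 0, 0.227, 0],
])

```text
time_s: 14.35
tool_pos: [0.6052, -0.1471, 0.1337]
orientation: [-0.109, 0.698, 0.109, 0.699]
wrist_force: [-0.0, 0.4, 0.8]
opening: -0.0001
```

```bash
python3 - <<'E'
from h import *
c=shot('wrist','w8');s=ctrl.get_state();print(s['tool_pos'],s['wrist_force'],s['opening'])
E
```

```text
[ 0.60549774 -0.14699923  0.13401218] [ 0.25447826 -0.67765234 -0.50653989] -6.547912319478884e-05
```

View pics/w8.png

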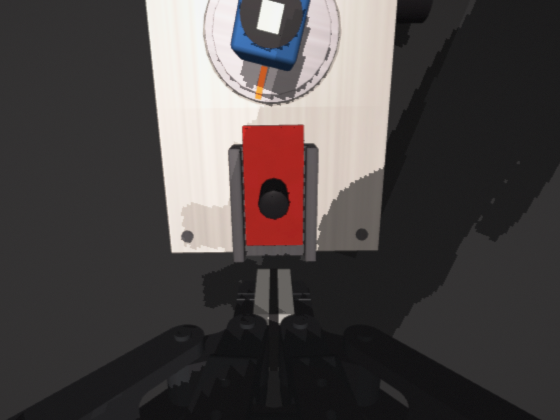

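The closed fingers at column 274 line up with the knob at (274,203) along the stage's x axis. The flange top measures 59–60 mm, so the holder is home. Next I'll lower the fingers and push the bolt.

arm_command([
  [0, 0, -1.8, 0, 0, 0, 0],
  [0, 0, -3.6, 0, 0, 0, 0],
  [0, 0, -3.6, 0, 0, 0, 0],
  [-0.95, -0.31, -3.6, 0, 0, 0, 0],
  [-1.4, -0.45, -3.6, 0, 0, 0, 0],
  [-1.8, -0.58, -3.6, 0, 0, 0, 0],
  [-2.2, -0.71, -3.6, 0, 0, 0, 0],
  [-2.6, -0.84, -3.6, 0, 0, 0, 0],
  [-2.9, -0.93, -3.6, 0, 0, 0, 0],
  [-3.1, -1.0, -3.6, 0, 0, 0, 0],
  [-3.3, -1.06, -3.6, 0, 0, 0, 0],
  [-3.3, -1.06, -3.6, 0, 0, 0, 0],
])

```text
time_s: 15.9
tool_pos: [0.5717, -0.1572, 0.0967]
orientation: [-0.11, 0.699, 0.11, 0.698]
wrist_force: [2.4, -0.6, 1.5]
opening: -0.0003
```

```bash
python3 - <<'E'
from h import *
c=shot('wrist','w9');s=ctrl.get_state();print(s['tool_pos'],s['wrist_force'],s['opening'])
E
```

```text
[ 0.57172738 -0.15717918  0.09664017] [ 2.25677996 -1.3068392   0.97752218] -0.00010201907675576002
```

View pics/w9.png

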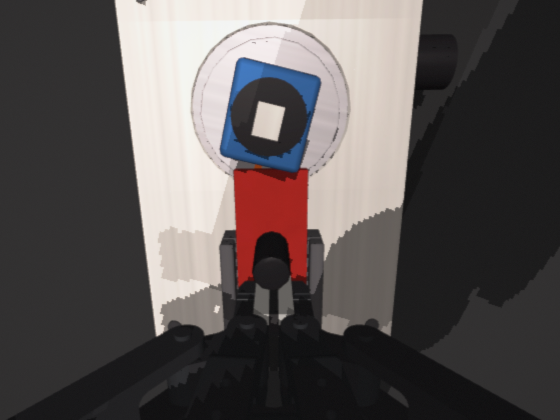

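arm_command([
  [-0.1, -0.03, 0, 0, 0, 0, 0],
  [-0.2, -0.06, 0, 0, 0, 0, 0],
  [-0.25, -0.08, 0, 0, 0, 0, 0],
  [-0.25, -0.08, 0, 0, 0, 0, 0],
])

```text
time_s: 16.45
tool_pos: [0.5707, -0.1574, 0.0968]
orientation: [-0.11, 0.698, 0.11, 0.699]
wrist_force: [6.4, 1.2, -2.3]
opening: 0.0002
```

arm_command([
  [-0.1, -0.03, 0, 0, 0, 0, 0],
  [-0.2, -0.06, 0, 0, 0, 0, 0],
  [-0.2, -0.06, 0, 0, 0, 0, 0],
])

```text
time_s: 16.82
tool_pos: [0.5705, -0.1575, 0.097]
orientation: [-0.11, 0.696, 0.11, 0.701]
wrist_force: [11.0, 1.3, -5.1]
opening: -0.0004
```

arm_command([
  [-0.1, -0.03, 0, 0, 0, 0, 0],
  [-0.2, -0.06, 0, 0, 0, 0, 0],
  [-0.2, -0.06, 0, 0, 0, 0, 0],
])

```text
time_s: 17.2
tool_pos: [0.5703, -0.1575, 0.0972]
orientation: [-0.11, 0.695, 0.11, 0.702]
wrist_force: [16.3, 2.4, -9.5]
opening: 0.0001
```

The bolt is at its hard stop: the force rises with no further motion. I'll back off, lift and check.

arm_command([
  [1, 0.32, 0, 0, 0, 0, 0],
  [2.4, 0.77, 0, 0, 0, 0, 0],
  [3.3, 1.06, 0, 0, 0, 0, 0],
  [3.3, 1.06, 3, 0, 0, 0, 0],
  [3.3, 1.06, 7, 0, 0, 0, 0],
  [3.3, 1.06, 11, 0, 0, 0, 0],
  [3.3, 1.06, 11, 0, 0, 0, 0],
  [3.3, 1.06, 11, 0, 0, 0, 0],
])

```text
time_s: 18.2
tool_pos: [0.5981, -0.1485, 0.2062]
orientation: [-0.11, 0.699, 0.11, 0.698]
wrist_force: [0.4, -0.0, -0.4]
opening: 0.0002
```

```bash
python3 - <<'E'
from h import *
c=shot('wrist','w10');shot('scene','s10');shot('top','t10');s=ctrl.get_state();print(s['tool_pos'],s['wrist_force'],s['opening'])
crop('w10',200,20,360,230,2.8,'w10c'); crop('s10',205,205,315,305,6,'s10c')
E
```

```text
[ 0.5978809  -0.14843827  0.20536939] [-0.37454673  0.04787441  0.59084019] -0.00023417920502457075
```

View pics/w10.png

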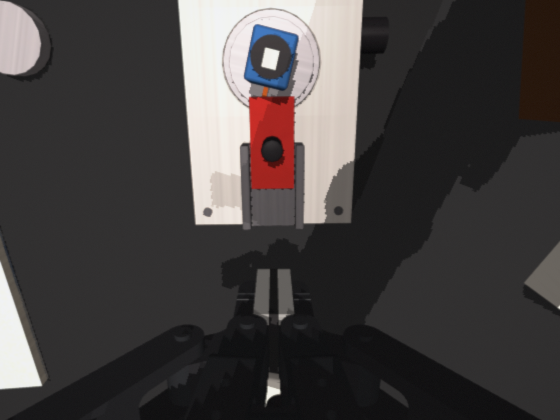

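View pics/s10c.png

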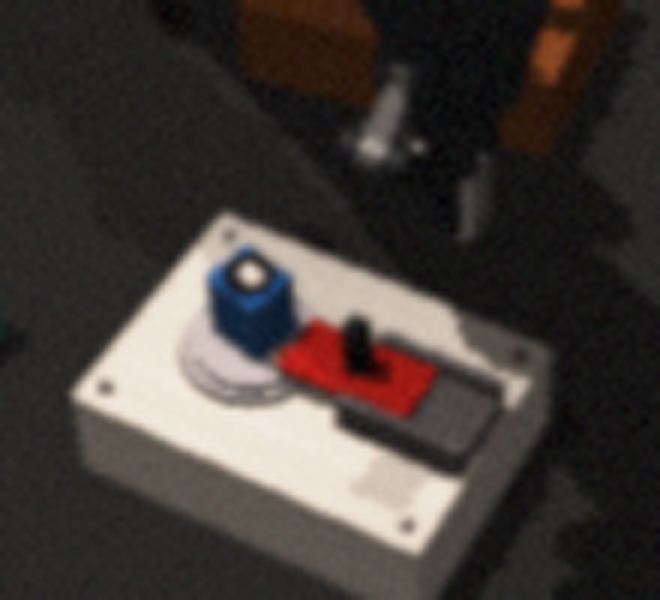

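```bash
python3 - <<'E'
from h import *
c=load('w10');h=np.array([.5026,-.1797])
for n,p,z in(('knob',(271.5,149),.095),('nose',(272,97.5),.067),('block',(270.5,57),.098)):
    q=w(c,*p,z);print(n,q.round(4),np.linalg.norm(q[:2]-h).round(4),w(c,*p).round(4))
print('flange z',[w(c,u,v)[2].round(4) for u,v in((235,80),(238,50),(305,75))])
print(ctrl.sign_off())
E
```

```text
knob [ 0.552  -0.1635  0.095 ] 0.052 [ 0.5521 -0.1635  0.0938]
nose [ 0.5234 -0.1724  0.067 ] 0.022 [ 0.5234 -0.1724  0.0658]
block [ 0.5032 -0.1797  0.098 ] 0.0006 [ 0.5034 -0.1796  0.0996]
flange z [np.float64(0.0597), np.float64(0.0596), np.float64(0.0588)]
the job is handed in; nothing more can be done
None
```

The blue holder is fully home in the aluminium stage's hub, with the red bolt slid all the way in over its flange. I handed the job in at about 18 s of the 72 s allowed; sign-off reports no verdict.

I turned the holder to the hub's orange line before lowering it. It went past the ledge without touching, so turning under pressure was not needed. The highest wrist force while seating it was about 10 N. I pushed the bolt's knob until it hit its stop at about 16 N, then backed off and lifted clear.

Final checks, measured from the wrist camera:
- **Holder:** the flange top is 59–60 mm above the table (60 mm expected). The block is 0.6 mm off the hub's axis.
- **Bolt:** the nose is 22.0 mm from the hub's axis (21.5 mm expected). The knob is 52.0 mm out (53.5 mm expected), which is within the camera calibration.
- **Arm:** the gripper is about 11 cm above the bolt and the wrist force reads zero within noise.

Two measurements disagreed:
- **Scene camera:** it put the hub about 4 mm from where the wrist camera did. I used the wrist reading, and the fit showed it was right.
- **Holder height:** my two-view figure for the holder came out about 8 mm too high, probably because the arm was still settling in one view. I used the depth readings instead.

The moves did not go near the grey holder, the test block or the jar, but I did not re-measure their positions at the end.

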